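# Pack finished castings from the catch tray into the tote

## Task

Collect the two finished castings from the lanes of the steel catch tray and pack them into the grey tote: end to end in one row between the two low black rails, both upright and flat on the tote floor. There is room for fingers in the tray only at their ends and in the tote only along their sides, so the grip has to change on the way; the bench in between is clear for setting them down. Lower them in, do not drop them, and leave the tape roll, the label roll and the mixing cup where they are.

Things in the scene. Friction and masses are not known exactly. Their poses are not given: they have to be found in the camera images.
- casting_a_center (a point): one of two identical plain aluminium castings: a block 64 mm long (own x), 40 mm wide (own y), 46 mm tall (own z), dark port rings in its ends and top, 0.2 to 0.4 kg. This point is its centre, 23 mm above its underside. It starts upright, one in each tray lane, long axis along the lane within about 4 degrees
- casting_b_center (a point): one of two identical plain aluminium castings: a block 64 mm long (own x), 40 mm wide (own y), 46 mm tall (own z), dark port rings in its ends and top, 0.2 to 0.4 kg. This point is its centre, 23 mm above its underside. It starts upright, one in each tray lane, long axis along the lane within about 4 degrees
- tray: fixed steel catch tray, 200 (own x) x 112 mm; origin: centre of its underside. Floor 4 mm thick. Two lanes along x, centred at y = +27 and -27 mm, 50 mm wide between 4 mm walls with tops 50 mm above the bench, level with the castings. Near end (-x): lip 16 mm high. Lanes flat and free for x = -96 to +59 mm, then a ramp up to a roller 47 mm high. Castings' centres start at x = -38 to -2 mm
- tote: fixed grey tote; origin: centre of its underside, x along the row. Floor 4 mm thick; inside 140 mm long (x; two castings plus 12 mm), 130 mm wide; outside 160 x 148 mm. Tops above the bench: end walls 60 mm, side walls 44 mm. Two black rails along x, 8 mm high, 6 mm wide, leave a 48 mm wide channel at y = 0
- tote_row (a point): centre of the row on the tote floor, 4 mm above the bench; axes as the tote's. Tray and tote may stand on either side of the bench; between them the bench is always clear for at least 80 mm round the world point x = 0.47, y = 0 m (except to the front, where it ends at x = 0.40)
- masking_tape: bystander: flat roll of pale masking tape, 98 mm across, 25 mm high, lying at the back middle of the bench; origin at its underside
- label_roll: bystander: white roll of blank labels, 68 mm across, 62 mm high, standing near the back right corner of the free bench; origin at its underside
- mix_cup_0: bystander: clear plastic mixing cup, 72 mm across, 95 mm high, near the back left of the free bench; origin at its underside
Things that resemble listed ones, but are neither listed nor needed, are in the scene too. Leave any green look-alike of the part that bears casting_a_center alone.

How it is judged:
By the outcome, as a careful person would: the job done as asked, in the order asked, and still so for the second after the job is handed in, with the robot touching nothing.
It also fails if it takes over 72 s, if anything falls off the work surface, if the arm or the gripper's body presses on something with over 40 N, if the wrist force passes 120 N, or if a joint passes its speed limit or range.

## Robot

A 6-joint arm with a two-finger parallel gripper is mounted at the origin on a cart in front of the work surface, level with it; the furniture and walls round the work are solid. World frame = base frame: x ahead of the robot, y to its left, z up, the work surface at z = 0. Lengths are in m, angles in rad, forces in N, time in s.
With the tool pointing down it reaches from about 0.3 to 0.775 m from the base axis. Payload 14.6 kg.
Tool frame: the origin (TCP) lies between the finger pads; the fingertips stand 19 mm ahead of it and the grasp point (between the pads) is the TCP; z points along the fingers, y is the direction in which the jaws open and shut (so a half turn about z gives the same grasp; the last joint's range is limited). The gripper opens to 94 mm and grips with 3 to 60 N. Pads are 16 mm wide; open, the fingers measure 119 mm over their backs; the gripper's body (75 mm by 177 mm) begins 78 mm behind the grasp point.
Start: joints at [-1.291, 0.3, 1.521, -0, 1.321, -0.067], TCP at [0.187, -0.517, 0.224] pointing down, gripper open.
Joint ranges: [-3.03, 3.03], [-0.79, 2.21], [0.23, 2.52], [-1.04, 4.18], [0, 3.07], [-2.55, 2.55]. Speed limits (rad/s): [2.22, 2.22, 2.57, 3.14, 3.14, 3.14].

## Interface

Orientations are given as [roll, pitch, yaw] about the fixed x, y, z axes, in that order (R = Rz(yaw) Ry(pitch) Rx(roll)).
In Python, from station import telemetry, vision, ctrl gives the robot as it stands. The module is installed in compiled form; this text tells all that it offers.
- The arm moves only by the shell command python3 -m creep 'ROWS' [FORCE]. ROWS is JSON, a list of rows, each a list of 3 entries, a list of its own where there are three numbers: the shift along the tool's x, y, z in units of 50 mm (1.0 is 50 mm), then the turn about the tool's z in units of 8 degrees (1.0 is 8 degrees), then the opening, from 0 (shut) to 1 (fully open). In form: [[[tx, ty, tz], twist, gripper], ...]. A call has 1 to 12 rows; each row is the pose to reach, as a shift and turn from the pose commanded when the call began, along the tool's axes at that moment; what a row does not reach only later rows make up. A row lasts 1/10 s, in which the tool goes at most 50 mm and 8.59 degrees, less where a joint would pass 70% of its speed; a pose out of reach is approached as far as the arm can. A call with a gripper value outside its range is refused whole. The fingers move at their own pace and stop on an object; FORCE is the grip in N (left out, the last holds). Time passes only in rows, so rows that repeat a pose let the fingers close. It gives the time, the measured TCP pose, the force and the opening at its end, in the units of the state.
- telemetry.get_obs(): the state, without advancing time (a new reading comes with each control period).
- vision.camera(name): name is "scene" or "top"; returns a dict with "img" (384x512x3 uint8, red, green, blue), "depth" (384x512 float32, m along the optical axis (not along the pixel's ray), 0 where there is no reading), "vertical_fov" (degrees; the focal length in pixels is half the picture's height over the tangent of half this angle, whatever the lens; pixels are square), "cx", "cy" (the principal point, pixels), "extrinsics" (4x4, takes a point from camera to world coordinates). Camera axes: x right, y down, z forward; pixel columns grow to the right and rows downward; lengths in m; the calibration is good to about 2 mm. A picture is of the moment at which its call begins.
- ctrl.hand_in(): hands the job in, once; it reports no verdict.
The state is a dict: "time_s": time; "qpos": joint angles; "joint_vel": joint speeds; "tau": joint torques, N m; "ee_pos": TCP position; "eef_rot": TCP orientation; "force": force on the tool from outside, world axes, zero at the start; "moment": the same for the moment, N m; "grip_width": finger opening in m.
Only numpy, scipy, OpenCV 4.12 (cv2) and the standard library are available. Lean on these libraries where they do the work, as an engineer would, in place of code of your own. Each camera call takes 0.05 s, during which the arm holds its last target.

## Working session

There is one attempt and no reset: what is moved stays moved. The work goes in short steps, Python scripts to look and compute and a shell command to move; the robot and the scene stay as the last step left them, time stands still between calls to the robot, and variables do not carry over. Pictures are saved under pics/ and viewed, and the job is handed in when it is done.

```bash
mkdir -p pics; ls; python3 - <<'E'
from station import telemetry, vision, ctrl
import cv2, numpy as np
o=telemetry.get_obs()
for k in o: print(k,np.round(o[k],3))
for n in ("scene","top"):
    c=vision.camera(n)
    cv2.imwrite(f"pics/{n}0.png",c["img"][:,:,::-1])
    np.savez(f"pics/{n}0.npz",**{k:c[k] for k in c})
    print(n,c["vertical_fov"],c["cx"],c["cy"],np.round(c["extrinsics"],3).tolist(), c.keys())
E
```

```text
pics
time_s 0.0
qpos [-1.291  0.3    1.522 -0.     1.321 -0.067]
joint_vel [-0.001 -0.     0.001  0.001  0.001 -0.   ]
tau [-1.0000e-03 -5.3181e+01 -3.5274e+01  7.1000e-02  2.4000e-02 -0.0000e+00]
ee_pos [ 0.187 -0.517  0.224]
eef_rot [-3.14  -0.     0.347]
force [ 0.283 -0.156  0.322]
moment [ 0.03  -0.048  0.03 ]
grip_width 0.094
scene 44.565704069398606 251.43360584614928 187.9345075233085 [[-0.881, -0.227, 0.414, 0.067], [-0.472, 0.411, -0.779, 0.945], [0.007, -0.883, -0.47, 0.635], [0.0, 0.0, 0.0, 1.0]] dict_keys(['img', 'depth', 'vertical_fov', 'cx', 'cy', 'extrinsics'])
top 50.47231595005232 263.8805816579343 197.9324977164622 [[-0.003, -0.99, 0.139, 0.37], [-1.0, 0.005, 0.012, -0.017], [-0.012, -0.139, -0.99, 1.4], [0.0, 0.0, 0.0, 1.0]] dict_keys(['img', 'depth', 'vertical_fov', 'cx', 'cy', 'extrinsics'])
```

View pics/scene0.png

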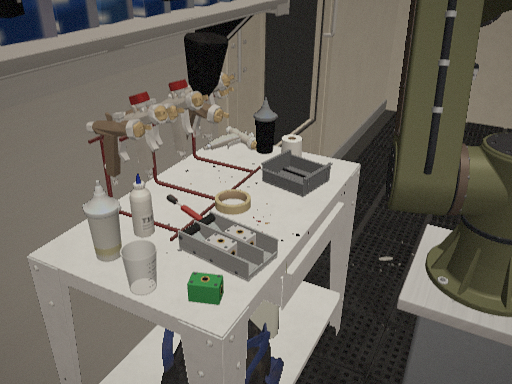

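View pics/top0.png

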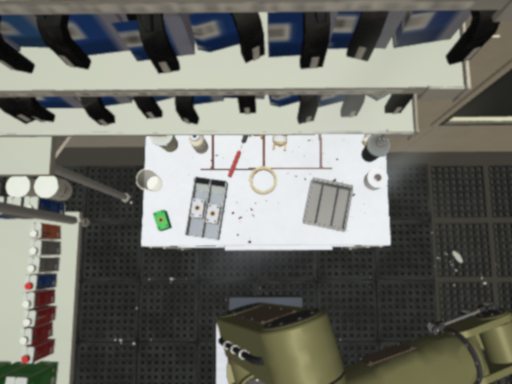

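The scene view shows the tray near (228,245) with two castings at (221,243) and (241,234), and the tote at (296,173). In the top view the tray is at (207,208), with castings at about (198,208) and (214,214), and the tote at (328,204). The green look-alike is at (205,288) in the scene view and (162,220) in the top view. The two grey blocks in the tray lanes fit the description. Next I'll enlarge crops to confirm.

```bash
python3 - <<'E'
import cv2, numpy as np
a=cv2.imread("pics/scene0.png")[195:285,170:290]; a=cv2.resize(a,None,fx=6,fy=6,interpolation=cv2.INTER_CUBIC); cv2.imwrite("pics/crop_s.png",a)
a=cv2.imread("pics/top0.png")[170:245,180:240]; a=cv2.resize(a,None,fx=8,fy=8,interpolation=cv2.INTER_CUBIC)
b=cv2.imread("pics/top0.png")[170:245,300:360-20]; 
cv2.imwrite("pics/crop_t.png",a)
b=cv2.imread("pics/top0.png")[170:240,295:365]; b=cv2.resize(b,None,fx=8,fy=8,interpolation=cv2.INTER_CUBIC)
cv2.imwrite("pics/crop_tote.png",b)
E
```

```text
(no output)
```

View pics/crop_s.png

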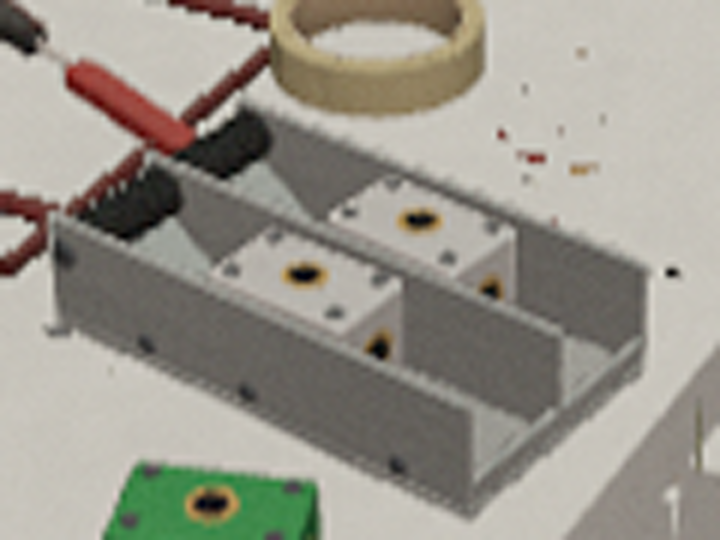

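View pics/crop_t.png

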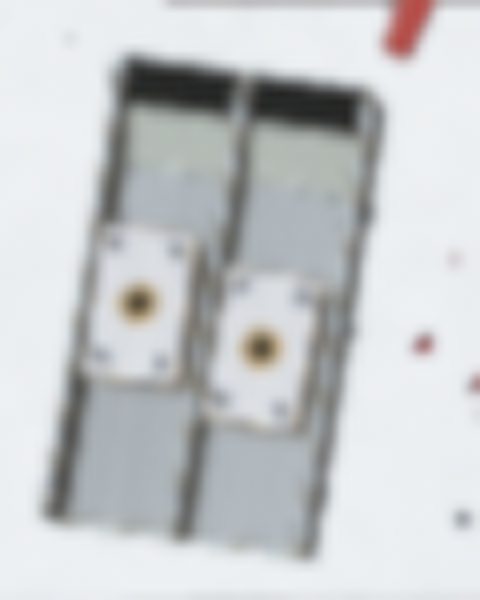

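View pics/crop_tote.png

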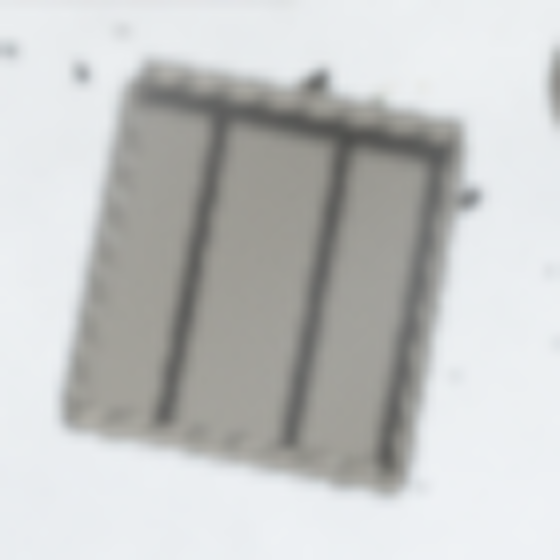

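The crops confirm two pale aluminium castings with dark-in-orange port rings, one per lane. In the top view their rings are at about (197,207.7) and (212.5,213.3). The roller end of the tray is away from the robot, and the tote channel runs between the dark rails. Next I'll measure.

```bash
cat > h.py <<'E'
import numpy as np, cv2
def load(n,i):
    d=np.load(f"pics/{n}{i}.npz"); return {k:d[k] for k in d}
def snap(n,i):
    from station import vision
    c=vision.camera(n); np.savez(f"pics/{n}{i}.npz",**c); cv2.imwrite(f"pics/{n}{i}.png",c["img"][:,:,::-1]); return c
def f(c): return c["img"].shape[0]/2/np.tan(np.radians(c["vertical_fov"])/2)
def ray(c,uv):
    uv=np.atleast_2d(np.asarray(uv,float)); F=f(c)
    d=np.c_[(uv[:,0]-c["cx"])/F,(uv[:,1]-c["cy"])/F,np.ones(len(uv))]
    E=c["extrinsics"]; return E[:3,3],d@E[:3,:3].T
def plane(c,uv,z):
    o,d=ray(c,uv); s=(z-o[2])/d[:,2]; return o+d*s[:,None]
def proj(c,P):
    E=c["extrinsics"]; p=(np.atleast_2d(P)-E[:3,3])@E[:3,:3]; F=f(c)
    return np.c_[p[:,0]/p[:,2]*F+c["cx"],p[:,1]/p[:,2]*F+c["cy"]]
def cloud(c):
    F=f(c); v,u=np.mgrid[:c["depth"].shape[0],:c["depth"].shape[1]]; z=c["depth"]
    p=np.stack([(u-c["cx"])/F*z,(v-c["cy"])/F*z,z],-1); E=c["extrinsics"]
    return p@E[:3,:3].T+E[:3,3]
E
python3 - <<'E'
from h import *
rois={"top":(185,175,235,245),"scene":(175,200,290,280)}
for n in ("top","scene"):
    c=load(n,0); im=c["img"]; hsv=cv2.cvtColor(im,cv2.COLOR_RGB2HSV)
    x0,y0,x1,y1=rois[n]
    s=hsv[...,1].astype(int); m=np.zeros(s.shape,np.uint8)
    R,G,B=[im[...,i].astype(int) for i in range(3)]
    m[(R-B>25)&(R<235)]=1
    mm=np.zeros_like(m); mm[y0:y1,x0:x1]=m[y0:y1,x0:x1]
    k,l,st,ce=cv2.connectedComponentsWithStats(mm)
    for i in range(1,k):
        if st[i,4]>=3: print(n,st[i],ce[i].round(2),plane(c,ce[i],0.05).round(4), )
    P=cloud(c)
    print(n,"bench z",np.median(P[..., 2][200:240,230:260]) )
    # white tops
    w=np.zeros_like(m); 
    V=im.min(-1); sel=(P[...,2]>0.035)&(P[...,2]<0.062)&(V>(150))
    w[y0:y1,x0:x1]=sel[y0:y1,x0:x1]
    k,l,st,ce=cv2.connectedComponentsWithStats(w)
    for i in range(1,k):
        if st[i,4]>=30:
            cs,_=cv2.findContours((l==i).astype(np.uint8),cv2.RETR_EXTERNAL,cv2.CHAIN_APPROX_NONE)
            q=plane(c,cs[0][:,0],0.05)[:,:2]*1000
            r=cv2.minAreaRect(q.astype(np.float32)); print("  white",st[i],ce[i],r)
E
```

```text
top [228 175   4   2   8] [229.5 175.5] [[0.6372 0.1149 0.05  ]]
top [195 206   5   4  17] [196.88 207.59] [[0.5286 0.2231 0.05  ]]
top [210 211   5   5  21] [212. 213.] [[0.5102 0.1722 0.05  ]]
top bench z -0.0004534900975655676
  white [185 176  20  59 316] [194.73101266 206.22468354] ((535.7821044921875, 226.183349609375), (49.819549560546875, 198.07154846191406), 82.0465087890625)
  white [205 203  15  21 216] [212.25925926 212.83333333] ((510.56536865234375, 171.03492736816406), (40.822608947753906, 64.29793548583984), 81.49726104736328)
scene [181 200  70  31 605] [217.   209.65] [[0.6032 0.1149 0.05  ]]
scene [256 220   5   2   7] [258.14 220.43] [[0.4924 0.1104 0.05  ]]
scene [265 222   5   2   9] [266.78 222.44] [[0.4706 0.1086 0.05  ]]
scene [175 228   5  10  26] [176.15 231.92] [[0.6318 0.2428 0.05  ]]
scene [236 229   8   6  30] [239.4 231.1] [[0.5086 0.1712 0.05  ]]
scene [217 238   8   6  32] [220.31 240.31] [[0.5272 0.2233 0.05  ]]
scene [249 240   5   5  14] [251.43 241.79] [[0.4647 0.1955 0.05  ]]
scene [230 249   6   6  17] [233.   251.29] [[0.4822 0.2453 0.05  ]]
scene [201 276   9   4  24] [204.92 277.29] [[0.487  0.3462 0.05  ]]
scene bench z 0.010698872223099565
  white [225 225  31  17 211] [239.94312796 232.46919431] ((505.9447021484375, 174.15232849121094), (39.51091384887695, 63.6304931640625), 79.0842056274414)
  white [205 234  32  17 228] [220.75       241.50438596] ((525.4701538085938, 225.24505615234375), (38.98090362548828, 62.76389694213867), 82.79666137695312)
```

```bash
python3 - <<'E'
from h import *
c=load("top",0); g=cv2.cvtColor(c["img"],cv2.COLOR_RGB2GRAY)
# tote outline (non-white) : contour
def sil(n,roi,thr):
    c=load(n,0); g=cv2.cvtColor(c["img"],cv2.COLOR_RGB2GRAY)
    x0,y0,x1,y1=roi; m=np.zeros_like(g); m[y0:y1,x0:x1]=(g[y0:y1,x0:x1]<thr)
    m=cv2.morphologyEx(m,cv2.MORPH_CLOSE,np.ones((3,3),np.uint8))
    k,l,st,ce=cv2.connectedComponentsWithStats(m); i=1+np.argmax(st[1:,4])
    return c,g,(l==i).astype(np.uint8),st[i]
for nm,roi,z in (("tote",(298,172,362,236),0.052),("tray",(183,172,235,245),0.05)):
    c,g,m,st=sil("top",roi,185)
    cs,_=cv2.findContours(m,cv2.RETR_EXTERNAL,cv2.CHAIN_APPROX_NONE)
    q=plane(c,cs[0][:,0],z)[:,:2]*1000
    print(nm,st,cv2.minAreaRect(q.astype(np.float32)))
# rails: per row, local dark minima subpixel
rows=range(188,222); L=[];R=[]
for v in rows:
    # expected from crop
    for (p0,p1,S) in (((322.5,184.4),(315.6,222.5),L),((337.75,187.5),(331.5,225.6),R)):
        t=(v-p0[1])/(p1[1]-p0[1]); u0=p0[0]+t*(p1[0]-p0[0])
        us=np.arange(int(u0)-3,int(u0)+5); w=np.clip(np.median(g[v,us])-g[v,us].astype(float)-8,0,None)
        if w.sum()>15: S.append(((us*w).sum()/w.sum(),v))
for S in (L,R):
    P=plane(c,S,0.012)[:,:2]; a,b=np.polyfit(P[:,0],P[:,1],1); r=P[:,1]-a*P[:,0]-b
    print("rail yaw deg",np.degrees(np.arctan(a)),"y at x=.53",a*.53+b,"rms",r.std(),P[:,0].min(),P[:,0].max())
b=cv2.imread("pics/scene0.png")[145:200,252:337]; b=cv2.resize(b,None,fx=9,fy=9,interpolation=cv2.INTER_CUBIC)
cv2.imwrite("pics/crop_tote_s.png",b)
E
```

```text
tote [ 303  178   52   54 2055] ((542.3150024414062, -218.39794921875), (152.00804138183594, 166.7301788330078), 77.74153900146484)
tray [ 185  177   43   63 1679] ((529.0106201171875, 189.857421875), (117.60828399658203, 199.81280517578125), 81.8388900756836)
rail yaw deg -12.123985094420677 y at x=.53 -0.18498776826643673 rms 0.00021156040015650392 0.4852271072432101 0.5991209626995878
rail yaw deg -12.03770078123562 y at x=.53 -0.23996671868545033 rms 0.00017109123564630998 0.48500820678200834 0.598849023090674
```

View pics/crop_tote_s.png

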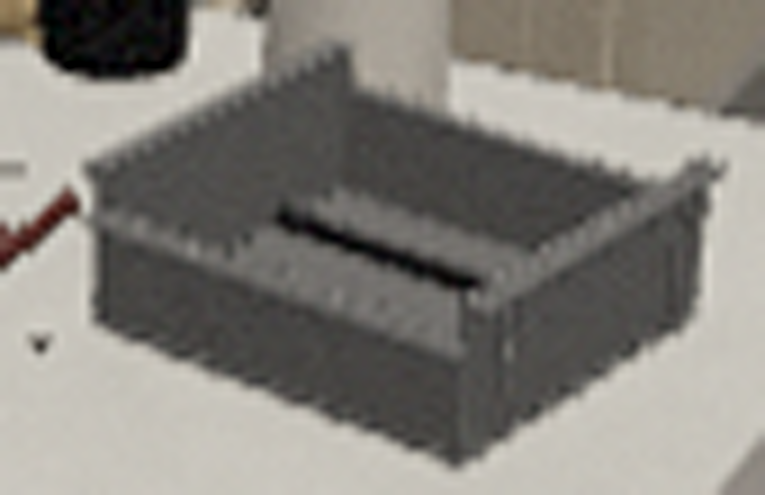

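```bash
python3 - <<'E'
from h import *
s=load("scene",0); t=load("top",0)
y=np.radians(-12.1); ax=np.array([np.cos(y),np.sin(y)]); ay=np.array([-ax[1],ax[0]])
for p,l in (((302.4,196.2),(-80,74)),((262.2,180.3),(80,74)),((328.2,180.6),(-80,-74))):
    q=plane(s,p,0)[0][:2]; print("scene corner->centre",q,(q-ax*l[0]/1e3-ay*l[1]/1e3).round(4))
g=cv2.cvtColor(t["img"],cv2.COLOR_RGB2GRAY).astype(np.float32)
# profile along tote axis at multiple lateral offsets, images rectified on plane
o=np.array([.53,-.2125])
def prof(lat,z,a):
    P=np.array([[*(o+ax*i+ay*lat),z] for i in a]); uv=proj(t,P).astype(np.float32)
    return cv2.remap(g,uv[:,0].reshape(1,-1),uv[:,1].reshape(1,-1),cv2.INTER_LINEAR)[0]
for z,lo,hi in ((0.06,.05,.13),(0.0,-.13,-.04),(0.06,-.1,-.03),(.004,.03,.1)):
    a=np.arange(lo,hi,.002); p=np.mean([prof(l,z,a) for l in np.arange(-.05,.051,.004) if abs(abs(l)-.027)>.006],0)
    print(z,[(int(round(i*1000)),int(v)) for i,v in zip(a,p)][::2])
# tray wall mid line: 
for z in (.05,):
    yt=np.radians(-8.2)
P=cloud(t); z=P[...,2]
m=(z>.042)&(z<.075)&(P[...,0]>.44)&(P[...,0]<.65)&(P[...,1]<-.1)&(P[...,1]>-.33); q=(P[m][:,:2]-o); print("tote high pts along",np.percentile(q@ax,[0,1,50,99,100]),"lat",np.percentile(q@ay,[0,1,50,99,100]))
E
```

```text
scene corner->centre [ 0.47908237 -0.1337665 ] [ 0.5418 -0.2229]
scene corner->centre [ 0.62181952 -0.16627087] [ 0.5281 -0.2219]
scene corner->centre [ 0.44885312 -0.25976514] [ 0.5426 -0.2042]
0.06 [(50, 149), (54, 149), (58, 149), (62, 146), (66, 131), (70, 104), (74, 97), (78, 125), (82, 152), (86, 173), (90, 204), (94, 221), (98, 230), (102, 234), (106, 235), (110, 235), (114, 235), (118, 230), (122, 218), (126, 211)]
0.0 [(-130, 223), (-126, 224), (-122, 230), (-118, 234), (-114, 236), (-110, 237), (-106, 237), (-102, 237), (-98, 237), (-94, 237), (-90, 237), (-86, 237), (-82, 237), (-78, 237), (-74, 236), (-70, 227), (-66, 199), (-62, 169), (-58, 156), (-54, 155), (-50, 158), (-46, 159), (-42, 160)]
0.06 [(-100, 237), (-96, 237), (-92, 237), (-88, 237), (-84, 237), (-80, 236), (-76, 230), (-72, 202), (-68, 169), (-64, 156), (-60, 152), (-56, 154), (-52, 156), (-48, 156), (-44, 156), (-40, 155), (-36, 155), (-32, 155)]
0.004 [(30, 155), (34, 155), (38, 155), (42, 154), (46, 154), (50, 154), (54, 154), (58, 153), (62, 153), (66, 153), (70, 152), (74, 147), (78, 128), (82, 101), (86, 100), (90, 131), (94, 156), (98, 174)]
tote high pts along [-0.07035992 -0.07010424  0.01566449  0.08924176  0.09090902] lat [-0.07245092 -0.07193472 -0.0014955   0.07462415  0.07503012]
```

```bash
python3 - <<'E'
from h import *
for n in ("scene","top"):
    c=load(n,0); P=cloud(c)[c["depth"]>0]
    m=(P[:,0]>.38)&(P[:,0]<.72)&(abs(P[:,1])<.4)&(P[:,2]>.075)&(P[:,2]<.6)
    Q=P[m]; print(n,len(Q))
    for i in np.arange(.38,.72,.04):
        r=""
        for j in np.arange(.38,-.4,-.06):
            k=(Q[:,0]>=i)&(Q[:,0]<i+.04)&(Q[:,1]<=j)&(Q[:,1]>j-.06)
            r+=f"{int(1000*Q[k,2].min()):4d}-{int(1000*Q[k,2].max()):3d}|" if k.sum()>3 else "   .    |"
        print(f"{i:.2f}",r)
s=load("scene",0)
print("scene far rail",plane(s,[(283.2,168.2),(304.3,176.2)],.012).round(4))
E
```

```text
scene 8610
0.38    .    |   .    |   .    |   .    |   .    |   .    |   .    |   .    |   .    |   .    |   .    |   .    |   .    |   .    |
0.42    .    |   .    |   .    |   .    |   .    |   .    |   .    |   .    |   .    |   .    |   .    |   .    |   .    |   .    |
0.46    .    |   .    |   .    |   .    |   .    |   .    |   .    |   .    |   .    |   .    |   .    |   .    |   .    |   .    |
0.50    .    |   .    |   .    |   .    |   .    |   .    |   .    |   .    |   .    |   .    |   .    |   .    |   .    |   .    |
0.54    .    |   .    |   .    |   .    |   .    |   .    |   .    |   .    |   .    |   .    |   .    |   .    |   .    |   .    |
0.58   75- 95|   .    |   .    |   .    |   .    |   .    |   .    |   .    |   .    |   .    |   .    |   .    |   .    |   .    |
0.62   75-492| 467-492| 467-492| 467-492| 467-492| 467-493| 467-492| 466-492| 467-492| 467-492| 466-492| 449-488| 447-482|   .    |
0.66  491-493| 491-492| 491-492| 491-529| 491-492| 287-492| 213-492| 209-492| 491-492| 491-492| 491-492|  94-131|  75-456|   .    |
0.70  123-546| 491-540|  81-527| 
[... 666 characters left out ...]
  |   .    |   .    |   .    |   .    |   .    |   .    |   .    |   .    |   .    |   .    |   .    |
0.58   75-100|   .    |   .    |   .    |   .    |   .    |   .    |   .    |   .    |   .    |   .    |   .    |   .    |   .    |
0.62   76-599| 467-599| 466-496| 486-575| 486-496| 484-496| 468-495| 467-599| 467-591| 488-496| 488-496| 445-498| 446-503|   .    |
0.66  488-498| 487-599| 488-599| 488-599| 487-598| 487-599| 221-599| 219-597| 487-599| 488-599| 486-599| 124-599|  76-505|   .    |
0.70  487-551| 489-497| 488-496| 489-557| 487-539| 270-496| 228-566| 231-561| 487-569| 488-550| 488-496|  75-495|  80-502|   .    |
scene far rail [[ 0.5919 -0.2494  0.012 ]
 [ 0.5139 -0.2298  0.012 ]]
```

```bash
cat >> h.py <<'E'
def goto(x,y,z,yaw):
    from station import telemetry
    o=telemetry.get_obs(); p=np.array(o["ee_pos"]); r=o["eef_rot"]; w=r[2]
    R=cv2.Rodrigues(np.array([0,0,w]))[0]@np.diag([1,-1,-1])
    d=R.T@(np.array([x,y,z])-p)/0.05
    t=-(np.radians(yaw)-w); t=(t+np.pi)%(2*np.pi)-np.pi
    print("from",p.round(4),"rpy",np.degrees(r).round(2),"-> shift",d.round(3),"twist",round(np.degrees(t)/8,3),"| t",round(o["time_s"],2),"F",np.round(o["force"],1),"w",round(o["grip_width"],4),"q6",round(o["qpos"][5],2))
E
python3 -c "
from h import *
goto(.45,0,.16,60)"
```

```text
from [ 0.1869 -0.517   0.2239] rpy [-179.94   -0.     19.87] -> shift [ 8.464 -7.937  1.279] twist -5.016 | t 0.1 F [ 0.3 -0.2  0.2] w 0.0942 q6 -0.07
```

```bash
python3 -m creep '[[[0.4,-0.4,0.1],-0.2,1],[[1.1,-1.0,0.2],-0.6,1],[[1.8,-1.7,0.3],-1.0,1],[[2.5,-2.4,0.4],-1.4,1],[[3.2,-3.1,0.5],-1.9,1],[[4.0,-3.8,0.6],-2.4,1],[[4.7,-4.5,0.7],-2.8,1],[[5.5,-5.2,0.8],-3.2,1],[[6.3,-5.9,1.0],-3.7,1],[[7.0,-6.6,1.1],-4.2,0.95],[[7.8,-7.3,1.2],-4.6,0.9],[[8.46,-7.94,1.28],-5.0,0.85]]'; python3 -c "
from h import *
goto(.528,.223,.13,82)"
```

```text
time_s: 1.3
ee_pos: [0.4459, -0.0067, 0.1611]
eef_rot: [3.142, 0.0, 1.047]
force: [0.1, -1.6, -0.3]
grip_width: 0.0811
from [ 0.4459 -0.0067  0.1611] rpy [180.     0.    60.01] -> shift [ 4.799 -0.875  0.621] twist -2.749 | t 1.3 F [ 0.1 -1.6 -0.3] w 0.0811 q6 0.43
```

```bash
python3 -m creep '[[[0.7,-0.1,0.1],-0.4,0.85],[[1.5,-0.3,0.2],-0.9,0.85],[[2.3,-0.4,0.3],-1.4,0.85],[[3.1,-0.6,0.4],-1.8,0.85],[[3.9,-0.7,0.5],-2.3,0.85],[[4.4,-0.85,0.6],-2.6,0.85],[[4.64,-0.88,0.6],-2.75,0.85],[[4.64,-0.88,0.6],-2.75,0.85],[[4.64,-0.88,0.6],-2.75,0.85]]' 25; python3 -c "
from h import *
for n in ('scene','top'): 
  c=snap(n,1)
goto(.528,.223,.034,82)
a=cv2.imread('pics/scene1.png')[120:300,130:330]; cv2.imwrite('pics/s1c.png',cv2.resize(a,None,fx=4,fy=3.3))"
```

```text
time_s: 2.2
ee_pos: [0.5238, 0.213, 0.1314]
eef_rot: [-3.141, 0.0, 1.427]
force: [1.1, -0.4, -0.4]
grip_width: 0.0799
from [0.5239 0.2128 0.1317] rpy [179.98  -0.    81.76] -> shift [0.215 0.052 1.954] twist -0.03 | t 2.3 F [ 0.6 -0.5  0.6] w 0.0797 q6 0.46
```

View pics/s1c.png

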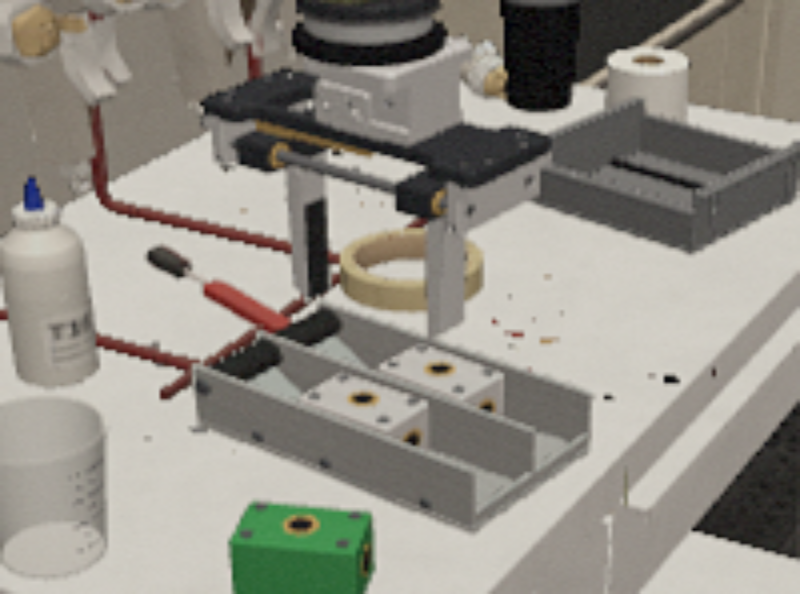

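The picture shows the open gripper above the tray, with its fingertips at about (210,208) and (240,220) in the full image. They project behind the castings because of the height. I'll centre it first, then descend.

```bash
python3 -m creep '[[[0.1,0.03,0.3],-0.03,0.85],[[0.2,0.05,0.7],-0.03,0.85],[[0.21,0.05,0.9],-0.03,0.85],[[0.21,0.05,0.9],-0.03,0.85],[[0.21,0.05,0.9],-0.03,0.85]]'; python3 -c "
from h import *
goto(.528,.223,.034,82)"
```

```text
time_s: 2.8
ee_pos: [0.5279, 0.2238, 0.0865]
eef_rot: [3.142, 0.0, 1.433]
force: [-0.4, 0.6, -0.6]
grip_width: 0.08
from [0.5279 0.2238 0.0865] rpy [180.    0.   82.1] -> shift [-0.015  0.004  1.05 ] twist 0.012 | t 2.8 F [-0.4  0.6 -0.6] w 0.08 q6 0.47
```

```bash
python3 -m creep '[[[0,0,0.2],0,0.85],[[0,0,0.45],0,0.85],[[0,0,0.7],0,0.85],[[0,0,0.9],0,0.85],[[0,0,1.03],0,0.85],[[0,0,1.03],0,0.85],[[0,0,1.03],0,0.55],[[0,0,1.03],0,0.55],[[0,0,1.03],0,0.55],[[0,0,1.03],0,0.55]]' 30; python3 -c "
from h import *
goto(.528,.223,.034,82)"
```

```text
time_s: 3.8
ee_pos: [0.5282, 0.2241, 0.0353]
eef_rot: [3.141, -0.0, 1.433]
force: [0.7, -0.1, 2.7]
grip_width: 0.0641
from [0.5282 0.2241 0.0353] rpy [ 1.7995e+02 -3.0000e-02  8.2110e+01] -> shift [-0.021 -0.     0.027] twist 0.013 | t 3.8 F [ 0.7 -0.1  2.7] w 0.0641 q6 0.48
```

Gripped at 64.1 mm, which matches the casting length. I'll lift straight up.

```bash
python3 -m creep '[[[0,0,0],0,0.4],[[0,0,-0.1],0,0.4],[[0,0,-0.3],0,0.4],[[0,0,-0.6],0,0.4],[[0,0,-0.9],0,0.4],[[0,0,-1.3],0,0.4],[[0,0,-1.6],0,0.4],[[0,0,-1.8],0,0.4],[[0,0,-1.8],0,0.4],[[0,0,-1.8],0,0.4]]'; python3 -c "
from h import *
goto(.47,0.0,.125,82)"
```

```text
time_s: 4.8
ee_pos: [0.5276, 0.2239, 0.1244]
eef_rot: [-3.141, 0.0, 1.433]
force: [-0.4, -0.2, -3.8]
grip_width: 0.064
from [0.5276 0.2239 0.1244] rpy [-1.7997e+02  1.0000e-02  8.2110e+01] -> shift [-4.593 -0.527 -0.011] twist 0.014 | t 4.8 F [-0.4 -0.2 -3.8] w 0.064 q6 0.48
```

```bash
python3 -m creep '[[[-0.3,-0.03,0],0,0.4],[[-0.8,-0.1,0],0,0.4],[[-1.4,-0.16,0],0,0.4],[[-2.0,-0.23,0],0,0.4],[[-2.6,-0.3,0],0,0.4],[[-3.2,-0.37,0],0,0.4],[[-3.8,-0.44,0],0,0.4],[[-4.3,-0.5,0],0,0.4],[[-4.6,-0.53,0],0,0.4],[[-4.6,-0.53,0],0,0.4],[[-4.6,-0.53,0],0,0.4]]'; python3 -c "
from h import *
goto(.47,0.0,.035,82)"
```

```text
time_s: 5.9
ee_pos: [0.4696, -0.0004, 0.1245]
eef_rot: [-3.141, -0.0, 1.432]
force: [0.7, 0.4, -2.8]
grip_width: 0.064
from [ 4.696e-01 -4.000e-04  1.245e-01] rpy [-179.96   -0.     82.06] -> shift [0.01  0.006 1.789] twist 0.007 | t 5.9 F [ 0.7  0.4 -2.8] w 0.064 q6 0.06
```

```bash
python3 -m creep '[[[0,0,0.2],0,0.4],[[0,0,0.6],0,0.4],[[0,0,1.0],0,0.4],[[0,0,1.4],0,0.4],[[0,0,1.65],0,0.4],[[0,0,1.75],0,0.4],[[0,0,1.8],0,0.4],[[0,0,1.84],0,0.4],[[0,0,1.84],0,0.4],[[0,0,1.84],0,0.4]]'; python3 -c "
from h import *
goto(.47,0.0,.0315,82)"
```

```text
time_s: 6.9
ee_pos: [0.4703, -0.0002, 0.0333]
eef_rot: [3.141, -0.0, 1.433]
force: [-0.4, -0.6, -2.5]
grip_width: 0.064
from [ 4.703e-01 -2.000e-04  3.330e-02] rpy [179.95  -0.    82.11] -> shift [ 0.004 -0.006  0.036] twist 0.014 | t 6.9 F [-0.4 -0.6 -2.5] w 0.064 q6 0.06
```

```bash
python3 -m creep '[[[0,0,0.02],0,0.4],[[0,0,0.04],0,0.4],[[0,0,0.05],0,0.4],[[0,0,0.05],0,0.4]]'; python3 -c "
from h import *
goto(.47,0.0,.0315,82)"
```

```text
time_s: 7.3
ee_pos: [0.4702, -0.0002, 0.0313]
eef_rot: [3.141, -0.0, 1.433]
force: [-6.9, 0.3, 13.1]
grip_width: 0.0639
from [ 4.702e-01 -2.000e-04  3.130e-02] rpy [179.97  -0.    82.11] -> shift [ 0.004 -0.004 -0.004] twist 0.014 | t 7.3 F [-6.9  0.3 13.1] w 0.0639 q6 0.06
```

```bash
python3 -m creep '[[[0,0,0],0,0.6],[[0,0,0],0,0.75],[[0,0,0],0,0.85],[[0,0,0],0,0.85],[[0,0,-0.2],0,0.85],[[0,0,-0.5],0,0.85],[[0,0,-0.9],0,0.85],[[0,0,-1.2],0,0.85],[[0,0,-1.3],0,0.85]]' && python3 -m creep '[[[0,0,0],1,0.85],[[0,0,0],2,0.85],[[0,0,0],3,0.85],[[0,0,0],4,0.85],[[0,0,0],5,0.85],[[0,0,0],6,0.85],[[0,0,0],7,0.85],[[0,0,0],8,0.85],[[0,0,0],9,0.8],[[0,0,0],10,0.7],[[0,0,0],11.0,0.7],[[0,0,0],11.25,0.7]]'; python3 - <<'E'
from h import *
goto(.47,0,.033,-7.9)
for n in ('scene','top'): snap(n,2)
E
```

```text
time_s: 8.2
ee_pos: [0.4707, -0.0003, 0.0973]
eef_rot: [3.139, -0.0, 1.433]
force: [0.6, -0.5, -0.8]
grip_width: 0.0799
time_s: 9.4
ee_pos: [0.4699, -0.0002, 0.0952]
eef_rot: [3.142, 0.0, -0.143]
force: [0.2, 0.4, 0.1]
grip_width: 0.0659
from [ 4.699e-01 -2.000e-04  9.520e-02] rpy [ 1.80e+02  2.00e-02 -8.19e+00] -> shift [ 0.002 -0.004  1.243] twist -0.036 | t 9.4 F [0.2 0.4 0.1] w 0.0659 q6 1.64
```

```bash
python3 -c "
import cv2
a=cv2.imread('pics/scene2.png')[90:280,180:380]; cv2.imwrite('pics/s2c.png',cv2.resize(a,None,fx=3.5,fy=3.1))"
```

```text
(no output)
```

View pics/s2c.png

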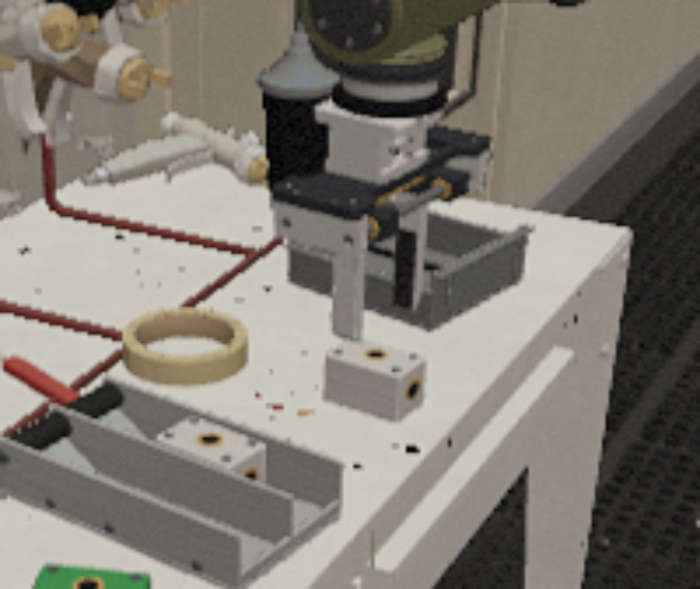

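The casting stands upright on the bench at about (287,212) in the scene image, with the gripper turned across it. I'll lower and grip its sides.

```bash
python3 -m creep '[[[0,0,0.3],0,0.7],[[0,0,0.7],0,0.7],[[0,0,1.0],0,0.7],[[0,0,1.2],0,0.7],[[0,0,1.24],0,0.7],[[0,0,1.24],0,0.7],[[0,0,1.24],0,0.35],[[0,0,1.24],0,0.2],[[0,0,1.24],0,0.2],[[0,0,1.24],0,0.2],[[0,0,1.24],0,0.2]]' 30; python3 -c "
from h import *
goto(.47,0.0,.033,-7.9)"
```

```text
time_s: 10.6
ee_pos: [0.4702, -0.0004, 0.0337]
eef_rot: [3.141, -0.001, -0.138]
force: [-1.2, -2.0, 5.9]
grip_width: 0.0397
from [ 4.702e-01 -4.000e-04  3.370e-02] rpy [ 1.7999e+02 -3.0000e-02 -7.8900e+00] -> shift [-0.004 -0.007  0.013] twist 0.002 | t 10.6 F [-1.2 -2.   5.9] w 0.0397 q6 1.63
```

```bash
python3 -m creep '[[[0,0,-0.1],0,0.2],[[0,0,-0.3],0,0.2],[[0,0,-0.6],0,0.2],[[0,0,-1.0],0,0.2],[[0,0,-1.4],0,0.2],[[0,0,-1.7],0,0.2],[[0,0,-1.9],0,0.2],[[0,0,-1.9],0,0.2],[[0,0,-1.9],0,0.2]]'; python3 -c "
from h import *
goto(.5716,-.2214,.128,-12.1)"
```

```text
time_s: 11.5
ee_pos: [0.4697, -0.0002, 0.1279]
eef_rot: [-3.142, 0.001, -0.138]
force: [0.1, 0.3, -3.6]
grip_width: 0.0396
from [ 4.697e-01 -2.000e-04  1.279e-01] rpy [-1.80e+02  3.00e-02 -7.89e+00] -> shift [ 2.625e+00  4.103e+00 -1.000e-03] twist 0.526 | t 11.5 F [ 0.1  0.3 -3.6] w 0.0396 q6 1.63
```

```bash
python3 -m creep '[[[0.2,0.3,0],0,0.2],[[0.5,0.75,0],0.1,0.2],[[0.8,1.3,0],0.2,0.2],[[1.15,1.8,0],0.3,0.2],[[1.5,2.35,0],0.4,0.2],[[1.85,2.9,0],0.5,0.2],[[2.2,3.4,0],0.53,0.2],[[2.5,3.9,0],0.53,0.2],[[2.62,4.1,0],0.53,0.2],[[2.62,4.1,0],0.53,0.2],[[2.62,4.1,0],0.53,0.2]]'; python3 - <<'E'
from h import *
goto(.5716,-.2214,.08,-12.1)
for n in ('scene','top'): snap(n,3)
a=cv2.imread('pics/scene3.png')[90:210,220:360]; cv2.imwrite('pics/s3c.png',cv2.resize(a,None,fx=5,fy=5))
E
```

```text
time_s: 12.6
ee_pos: [0.5711, -0.2204, 0.1275]
eef_rot: [-3.141, 0.002, -0.212]
force: [-0.2, -0.0, -2.5]
grip_width: 0.0394
from [ 0.5711 -0.2204  0.1275] rpy [-1.7997e+02  9.0000e-02 -1.2120e+01] -> shift [0.014 0.018 0.951] twist -0.002 | t 12.6 F [-0.2 -0.  -2.5] w 0.0394 q6 1.35
```

View pics/s3c.png

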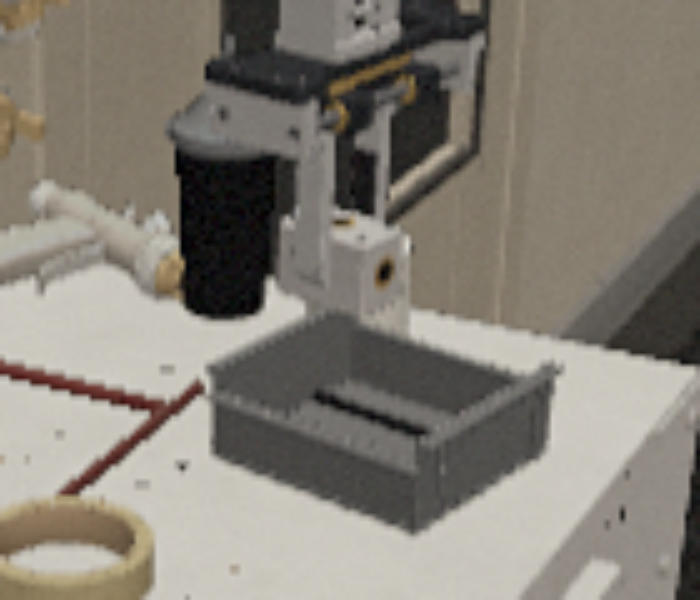

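The casting is held level at about (293,143) in the full image, above the tote's far half. I'll lower it in stages and watch the force.

```bash
python3 -m creep '[[[0.01,0.01,0.2],0,0.2],[[0.01,0.02,0.5],0,0.2],[[0.01,0.02,0.8],0,0.2],[[0.01,0.02,1.1],0,0.2],[[0.01,0.02,1.3],0,0.2],[[0.01,0.02,1.45],0,0.2],[[0.01,0.02,1.45],0,0.2],[[0.01,0.02,1.45],0,0.2]]'; python3 -c "
from h import *
goto(.5716,-.2214,.0375,-12.1)
c=snap('top',4)
a=cv2.imread('pics/top4.png')[165:245,290:370]; cv2.imwrite('pics/t4c.png',cv2.resize(a,None,fx=7,fy=7,interpolation=2))"
```

```text
time_s: 13.5
ee_pos: [0.5721, -0.2225, 0.0561]
eef_rot: [3.142, -0.0, -0.212]
force: [-0.3, -0.5, -3.4]
grip_width: 0.0399
from [ 0.5721 -0.2225  0.0561] rpy [ 1.800e+02 -3.000e-02 -1.214e+01] -> shift [-0.014 -0.019  0.372] twist -0.004 | t 13.5 F [-0.3 -0.5 -3.4] w 0.0399 q6 1.35
```

View pics/t4c.png

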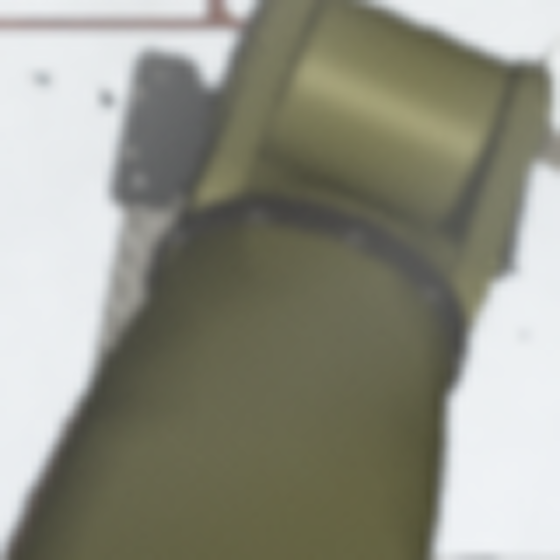

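The arm hides the tote in the top view. The forces are clean (weight only), so I'll continue down.

```bash
python3 -m creep '[[[-0.01,-0.01,0.1],0,0.2],[[-0.01,-0.01,0.2],0,0.2],[[-0.01,-0.01,0.28],0,0.2],[[-0.01,-0.01,0.33],0,0.2],[[-0.01,-0.01,0.33],0,0.2]]'; python3 -c "
from h import *
goto(.5716,-.2214,.0377,-12.1)"
```

```text
time_s: 14.05
ee_pos: [0.5713, -0.2217, 0.0388]
eef_rot: [-3.141, 0.001, -0.212]
force: [0.2, -0.2, -2.9]
grip_width: 0.0399
from [ 0.5713 -0.2217  0.0388] rpy [-1.7999e+02  4.0000e-02 -1.2130e+01] -> shift [ 0.004 -0.006  0.022] twist -0.004 | t 14.05 F [ 0.2 -0.2 -2.9] w 0.0399 q6 1.35
```

```bash
python3 -m creep '[[[0,0,0.02],0,0.2],[[0,0,0.03],0,0.2],[[0,0,0.03],0,0.2]]'; python3 -c "
from h import *
goto(.5716,-.2214,.0377,-12.1)"
```

```text
time_s: 14.35
ee_pos: [0.5715, -0.2218, 0.0379]
eef_rot: [3.142, -0.0, -0.212]
force: [-0.4, -0.3, -3.1]
grip_width: 0.0397
from [ 0.5715 -0.2218  0.0379] rpy [ 1.800e+02 -1.000e-02 -1.213e+01] -> shift [-0.001 -0.008  0.003] twist -0.004 | t 14.35 F [-0.4 -0.3 -3.1] w 0.0397 q6 1.35
```

```bash
python3 -m creep '[[[0,0,0.02],0,0.2],[[0,0,0.02],0,0.2],[[0,0,0.02],0,0.2]]'; python3 -c "
from h import *
goto(.5716,-.2214,.0377,-12.1)"
```

```text
time_s: 14.65
ee_pos: [0.5716, -0.2218, 0.0377]
eef_rot: [3.141, -0.0, -0.212]
force: [-3.8, 1.8, 4.9]
grip_width: 0.0399
from [ 0.5716 -0.2218  0.0377] rpy [ 1.7999e+02 -2.0000e-02 -1.2130e+01] -> shift [-0.002 -0.008  0.   ] twist -0.003 | t 14.65 F [-3.8  1.8  4.9] w 0.0399 q6 1.35
```

It touched at exactly floor height, so the casting is flat. I'll release and retreat upward.

```bash
python3 -m creep '[[[0,0,0],0,0.5],[[0,0,0],0,0.7],[[0,0,0],0,0.7],[[0,0,-0.2],0,0.7],[[0,0,-0.5],0,0.7],[[0,0,-0.9],0,0.7],[[0,0,-1.3],0,0.7],[[0,0,-1.7],0,0.7],[[0,0,-1.9],0,0.7],[[0,0,-1.9],0,0.7]]'; python3 -c "
from h import *
goto(.47,0,.13,40)"
```

```text
time_s: 15.65
ee_pos: [0.5721, -0.222, 0.1339]
eef_rot: [3.141, -0.003, -0.212]
force: [-0.5, -0.6, -1.2]
grip_width: 0.0659
from [ 0.5721 -0.222   0.1339] rpy [179.96  -0.18 -12.13] -> shift [-2.93  -3.912  0.079] twist -6.516 | t 15.65 F [-0.5 -0.6 -1.2] w 0.0659 q6 1.35
```

```bash
python3 -m creep '[[[-0.3,-0.4,0],-0.5,0.7],[[-0.7,-1.0,0],-1.3,0.7],[[-1.2,-1.6,0],-2.2,0.7],[[-1.6,-2.2,0],-3.1,0.75],[[-2.1,-2.8,0],-4.0,0.8],[[-2.5,-3.3,0],-5.0,0.85],[[-2.8,-3.7,0],-5.8,0.85],[[-2.93,-3.91,0],-6.5,0.85],[[-2.93,-3.91,0],-6.5,0.85],[[-2.93,-3.91,0],-6.5,0.85]]'; python3 - <<'E'
from h import *
goto(.51,.172,.13,81)
for n in ('scene','top'): snap(n,5)
a=cv2.imread('pics/top5.png')[165:245,170:370]; cv2.imwrite('pics/t5c.png',cv2.resize(a,None,fx=4,fy=4,interpolation=2))
a=cv2.imread('pics/scene5.png')[145:200,252:337]; cv2.imwrite('pics/s5c.png',cv2.resize(a,None,fx=8,fy=8,interpolation=2))
E
```

```text
time_s: 16.65
ee_pos: [0.4694, -0.0001, 0.1315]
eef_rot: [-3.141, 0.0, 0.693]
force: [-0.3, 0.4, 0.0]
grip_width: 0.0795
from [ 4.694e-01 -1.000e-04  1.315e-01] rpy [-1.7999e+02  2.0000e-02  3.9720e+01] -> shift [ 2.824 -2.128  0.03 ] twist -5.16 | t 16.65 F [-0.3  0.4  0. ] w 0.0795 q6 0.8
```

View pics/t5c.png

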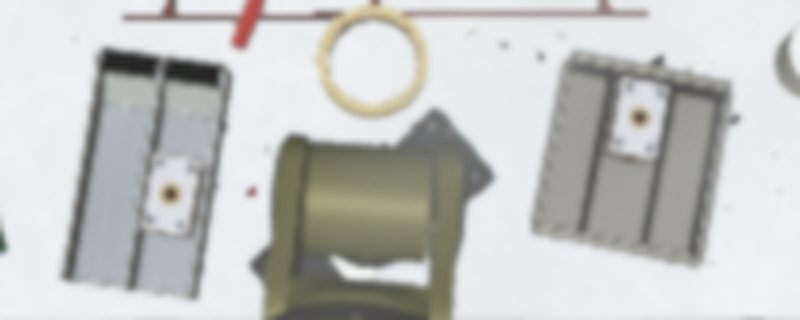

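View pics/s5c.png

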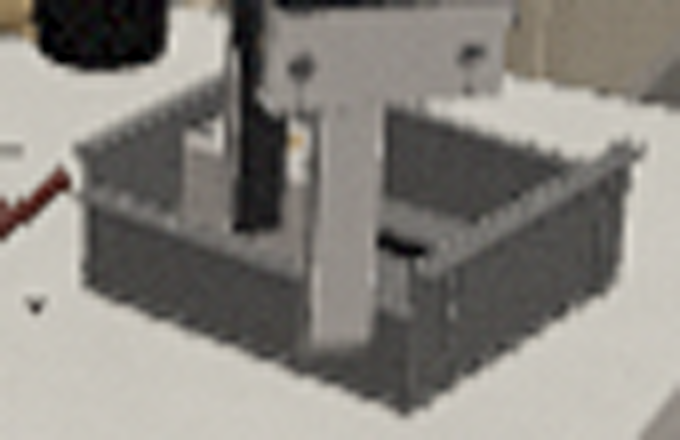

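In the top view, casting A stands between the rails at the far end of the tote, at about (330,194). Casting B is undisturbed at (212,213). I'll measure both to set the next grasp and the remaining gap.

```bash
python3 - <<'E'
from h import *
c=load("top",5); im=c["img"].astype(int); g=im.min(-1)
ax=np.array([np.cos(np.radians(-12.1)),np.sin(np.radians(-12.1))]); ay=np.array([-ax[1],ax[0]]); o=np.array([.5388,-.2144])
for nm,(x0,y0,x1,y1) in dict(B=(203,200,222,228),A=(318,182,342,208)).items():
    m=np.zeros(g.shape,np.uint8); m[y0:y1,x0:x1]=((im[...,0]-im[...,2])>25)[y0:y1,x0:x1]
    v,u=np.nonzero(m); r=plane(c,(u.mean(),v.mean()),.05)[0][:2]
    w=np.zeros(g.shape,np.uint8); w[y0:y1,x0:x1]=(g>190)[y0:y1,x0:x1]
    w=cv2.morphologyEx(w,cv2.MORPH_CLOSE,np.ones((5,5),np.uint8))
    cs,_=cv2.findContours(w,cv2.RETR_EXTERNAL,cv2.CHAIN_APPROX_NONE); k=max(cs,key=cv2.contourArea)
    R=cv2.minAreaRect((plane(c,k[:,0],.05)[:,:2]*1000).astype(np.float32))
    print(nm,"ring",r,"rect",R, "rel tote (ring)",((r-o)@ax*1000).round(1),((r-o)@ay*1000).round(1))
P=cloud(c); Z=P[...,2]
m=(Z>.03)&(P[...,0]>.44)&(P[...,0]<.65)&(P[...,1]<-.12)&(P[...,1]>-.32)
q=P[m][:,:2]-o; zz=P[m][:,2]; a=q@ax; l=q@ay
k=abs(l)<.015
for lo,hi in ((-.1,-.05),(-.02,.0),(0,.02)): 
    s=k&(a>lo)&(a<hi); print(lo,hi,np.c_[a[s],zz[s]][np.argsort(a[s])][::4].round(3).tolist()[:14])
E
```

```text
B ring [0.51017998 0.17222414] rect ((510.960205078125, 171.06903076171875), (34.88849639892578, 62.121212005615234), 79.62583923339844) rel tote (ring) -109.0 372.0
A ring [ 0.57154537 -0.22030841] rect ((571.4720458984375, -220.16598510742188), (34.51348876953125, 58.574954986572266), 79.34117126464844) rel tote (ring) 33.3 1.1
-0.1 -0.05 [[-0.079, 0.057], [-0.078, 0.059], [-0.076, 0.061], [-0.075, 0.06], [-0.073, 0.054], [-0.072, 0.055], [-0.071, 0.061]]
-0.02 0.0 []
0 0.02 [[0.003, 0.039], [0.003, 0.037], [0.004, 0.04], [0.005, 0.048], [0.006, 0.053], [0.008, 0.048], [0.009, 0.046], [0.011, 0.05], [0.013, 0.047], [0.014, 0.044], [0.016, 0.047], [0.017, 0.05], [0.018, 0.047], [0.02, 0.048]]
```

```bash
python3 -m creep '[[[0.3,-0.2,0],-0.5,0.85],[[0.7,-0.5,0],-1.3,0.85],[[1.2,-0.9,0],-2.2,0.85],[[1.7,-1.3,0],-3.1,0.85],[[2.2,-1.6,0],-4.0,0.85],[[2.6,-1.9,0],-4.8,0.85],[[2.8,-2.12,0],-5.16,0.85],[[2.82,-2.12,0],-5.16,0.85],[[2.82,-2.12,0],-5.16,0.85],[[2.82,-2.12,0],-5.16,0.85]]'; python3 -c "
from h import *
goto(.5095,.1718,.036,81)"
```

```text
time_s: 17.75
ee_pos: [0.5096, 0.1709, 0.1318]
eef_rot: [-3.142, 0.0, 1.413]
force: [-1.1, -0.9, -0.2]
grip_width: 0.0801
from [0.5096 0.1709 0.1318] rpy [-1.800e+02  1.000e-02  8.097e+01] -> shift [ 0.018 -0.005  1.916] twist -0.003 | t 17.75 F [-1.1 -0.9 -0.2] w 0.0801 q6 0.41
```

```bash
python3 -m creep '[[[0.02,0,0.3],0,0.85],[[0.02,0,0.7],0,0.85],[[0.02,0,1.1],0,0.85],[[0.02,0,1.4],0,0.85],[[0.02,0,1.7],0,0.85],[[0.02,0,1.85],0,0.85],[[0.02,0,1.92],0,0.85],[[0.02,0,1.92],0,0.75],[[0.02,0,1.92],0,0.55],[[0.02,0,1.92],0,0.4],[[0.02,0,1.92],0,0.4],[[0.02,0,1.92],0,0.4]]' 30; python3 -c "
from h import *
goto(.5095,.1718,.036,81)"
```

```text
time_s: 18.95
ee_pos: [0.5101, 0.1729, 0.0365]
eef_rot: [3.141, -0.0, 1.416]
force: [-0.2, -1.6, 6.0]
grip_width: 0.064
from [0.5101 0.1729 0.0365] rpy [ 1.7994e+02 -2.0000e-02  8.1150e+01] -> shift [-0.024 -0.009  0.01 ] twist 0.018 | t 18.95 F [-0.2 -1.6  6. ] w 0.064 q6 0.41
```

```bash
python3 -m creep '[[[0,0,-0.1],0,0.4],[[0,0,-0.3],0,0.4],[[0,0,-0.6],0,0.4],[[0,0,-0.9],0,0.4],[[0,0,-1.3],0,0.4],[[0,0,-1.6],0,0.4],[[0,0,-1.8],0,0.4],[[0,0,-1.8],0,0.4],[[0,0,-1.8],0,0.4]]'; python3 -c "
from h import *
goto(.47,0.0,.125,81)"
```

```text
time_s: 19.85
ee_pos: [0.5096, 0.1729, 0.1255]
eef_rot: [-3.141, 0.0, 1.416]
force: [-0.3, 0.2, -2.6]
grip_width: 0.0639
from [0.5096 0.1729 0.1255] rpy [-1.7998e+02  1.0000e-02  8.1150e+01] -> shift [-3.538 -0.25   0.009] twist 0.019 | t 19.85 F [-0.3  0.2 -2.6] w 0.0639 q6 0.41
```

```bash
python3 -m creep '[[[-0.3,-0.02,0],0,0.4],[[-0.8,-0.06,0],0,0.4],[[-1.4,-0.1,0],0,0.4],[[-2.0,-0.14,0],0,0.4],[[-2.6,-0.18,0],0,0.4],[[-3.1,-0.22,0],0,0.4],[[-3.4,-0.24,0],0,0.4],[[-3.54,-0.25,0],0,0.4],[[-3.54,-0.25,0],0,0.4],[[-3.54,-0.25,0],0,0.4]]' && python3 -m creep '[[[0,0,0.2],0,0.4],[[0,0,0.6],0,0.4],[[0,0,1.0],0,0.4],[[0,0,1.4],0,0.4],[[0,0,1.65],0,0.4],[[0,0,1.75],0,0.4],[[0,0,1.8],0,0.4],[[0,0,1.82],0,0.4],[[0,0,1.82],0,0.4],[[0,0,1.82],0,0.4]]'; python3 -c "
from h import *
goto(.47,0.0,.0325,81)"
```

```text
time_s: 20.85
ee_pos: [0.4701, 0.0002, 0.1256]
eef_rot: [-3.141, -0.0, 1.416]
force: [0.7, 1.5, -1.4]
grip_width: 0.0639
time_s: 21.85
ee_pos: [0.4705, -0.0001, 0.0353]
eef_rot: [3.141, -0.0, 1.416]
force: [-0.2, -0.5, -1.5]
grip_width: 0.0639
from [ 4.705e-01 -1.000e-04  3.530e-02] rpy [179.94  -0.    81.15] -> shift [ 0.    -0.01   0.057] twist 0.019 | t 21.85 F [-0.2 -0.5 -1.5] w 0.0639 q6 0.08
```

```bash
python3 -m creep '[[[0,0,0.02],0,0.4],[[0,0,0.04],0,0.4],[[0,0,0.06],0,0.4],[[0,0,0.06],0,0.4]]'; python3 -c "
from h import *
goto(.47,0.0,.0325,81)"
```

```text
time_s: 22.25
ee_pos: [0.4703, -0.0001, 0.0325]
eef_rot: [3.141, -0.0, 1.416]
force: [-6.2, -0.4, 10.0]
grip_width: 0.0638
from [ 4.703e-01 -1.000e-04  3.250e-02] rpy [179.99  -0.    81.15] -> shift [ 0.    -0.006 -0.   ] twist 0.019 | t 22.25 F [-6.2 -0.4 10. ] w 0.0638 q6 0.08
```

It's touching the bench. I'll release, rise, turn 90° and grip the sides.

```bash
python3 -m creep '[[[0,0,0],0,0.6],[[0,0,0],0,0.75],[[0,0,0],0,0.85],[[0,0,0],0,0.85],[[0,0,-0.2],0,0.85],[[0,0,-0.5],0,0.85],[[0,0,-0.9],0,0.85],[[0,0,-1.2],0,0.85],[[0,0,-1.3],0,0.85]]' && python3 -m creep '[[[0,0,0],1,0.85],[[0,0,0],2,0.85],[[0,0,0],3,0.85],[[0,0,0],4,0.85],[[0,0,0],5,0.85],[[0,0,0],6,0.85],[[0,0,0],7,0.85],[[0,0,0],8,0.85],[[0,0,0],9,0.8],[[0,0,0],10,0.7],[[0,0,0],11.0,0.7],[[0,0,0],11.25,0.7]]'; python3 - <<'E'
from h import *
goto(.4703,0,.033,-8.85)
snap('scene',6)
a=cv2.imread('pics/scene6.png')[90:280,180:380]; cv2.imwrite('pics/s6c.png',cv2.resize(a,None,fx=3.5,fy=3.1))
E
```

```text
time_s: 23.15
ee_pos: [0.4709, -0.0001, 0.0988]
eef_rot: [3.139, -0.0, 1.416]
force: [0.3, 0.2, 0.4]
grip_width: 0.0802
time_s: 24.35
ee_pos: [0.47, -0.0001, 0.0966]
eef_rot: [3.142, 0.0, -0.16]
force: [-0.8, 0.7, -0.4]
grip_width: 0.066
from [ 4.70e-01 -1.00e-04  9.66e-02] rpy [ 1.80e+02  3.00e-02 -9.15e+00] -> shift [ 0.005 -0.003  1.273] twist -0.038 | t 24.35 F [-0.8  0.7 -0.4] w 0.066 q6 1.65
```

View pics/s6c.png

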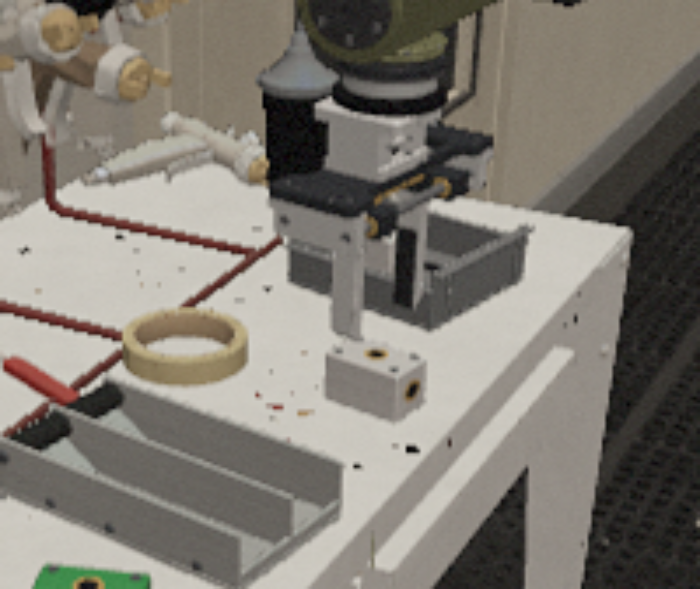

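The tray is empty, and casting B stands upright on the bench at about (287,212) under the turned gripper.

```bash
python3 -m creep '[[[0,0,0.3],0,0.7],[[0,0,0.7],0,0.7],[[0,0,1.0],0,0.7],[[0,0,1.2],0,0.7],[[0,0,1.26],0,0.7],[[0,0,1.26],0,0.7],[[0,0,1.26],0,0.35],[[0,0,1.26],0,0.2],[[0,0,1.26],0,0.2],[[0,0,1.26],0,0.2],[[0,0,1.26],0,0.2]]' 30; python3 -c "
from h import *
goto(.4703,0.0,.033,-8.85)"; python3 -m creep '[[[0,0,-0.1],0,0.2],[[0,0,-0.3],0,0.2],[[0,0,-0.6],0,0.2],[[0,0,-1.0],0,0.2],[[0,0,-1.4],0,0.2],[[0,0,-1.7],0,0.2],[[0,0,-1.9],0,0.2],[[0,0,-1.9],0,0.2],[[0,0,-1.9],0,0.2]]'; python3 -c "
from h import *
goto(.506,-.2074,.128,-12.1)"
```

```text
time_s: 25.5
ee_pos: [0.4705, -0.0002, 0.0342]
eef_rot: [3.141, -0.001, -0.154]
force: [-1.6, -2.2, 6.0]
grip_width: 0.0397
from [ 4.705e-01 -2.000e-04  3.420e-02] rpy [ 1.7999e+02 -4.0000e-02 -8.8500e+00] -> shift [-0.004 -0.004  0.024] twist 0.0 | t 25.5 F [-1.6 -2.2  6. ] w 0.0397 q6 1.65
time_s: 26.4
ee_pos: [0.47, -0.0, 0.1285]
eef_rot: [-3.142, 0.0, -0.154]
force: [-0.4, -0.1, -2.3]
grip_width: 0.0396
from [ 0.47   -0.      0.1285] rpy [-1.80e+02  2.00e-02 -8.85e+00] -> shift [1.35  3.987 0.01 ] twist 0.406 | t 26.4 F [-0.4 -0.1 -2.3] w 0.0396 q6 1.65
```

```bash
python3 -m creep '[[[0.1,0.3,0],0,0.2],[[0.25,0.75,0],0.1,0.2],[[0.45,1.3,0],0.2,0.2],[[0.65,1.9,0],0.3,0.2],[[0.85,2.5,0],0.4,0.2],[[1.05,3.1,0],0.41,0.2],[[1.2,3.6,0],0.41,0.2],[[1.33,3.9,0],0.41,0.2],[[1.35,3.99,0],0.41,0.2],[[1.35,3.99,0],0.41,0.2],[[1.35,3.99,0],0.41,0.2]]'; python3 - <<'E'
from h import *
goto(.506,-.2076,.056,-12.1)
snap('scene',7)
a=cv2.imread('pics/scene7.png')[90:210,220:360]; cv2.imwrite('pics/s7c.png',cv2.resize(a,None,fx=5,fy=5))
E
```

```text
time_s: 27.5
ee_pos: [0.5061, -0.2066, 0.1286]
eef_rot: [-3.141, 0.001, -0.211]
force: [0.0, 0.9, -1.8]
grip_width: 0.0394
from [ 0.5061 -0.2066  0.1286] rpy [-1.7998e+02  3.0000e-02 -1.2090e+01] -> shift [0.002 0.02  1.452] twist 0.002 | t 27.5 F [ 0.   0.9 -1.8] w 0.0394 q6 1.33
```

View pics/s7c.png

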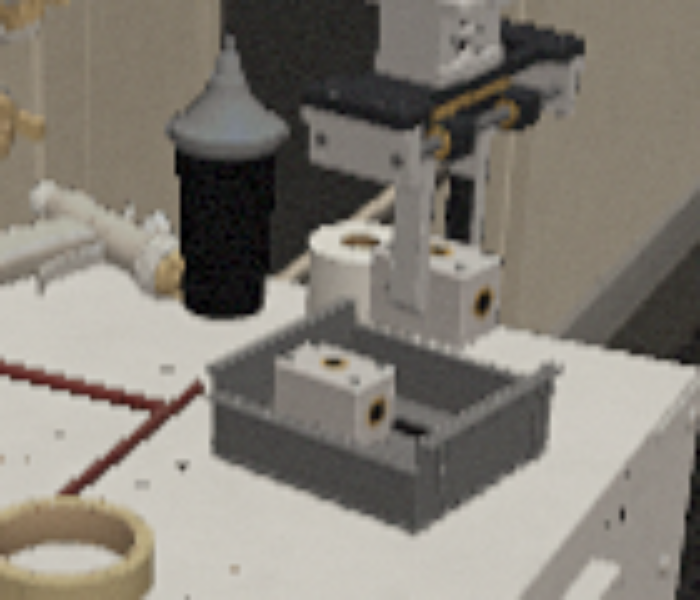

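Casting A stands flat at the far end of the tote, at (287,168) in full pixels. B is held level above the near half at (307,148). I'll lower it in stages.

```bash
python3 -m creep '[[[0,0.01,0.2],0,0.2],[[0,0.01,0.5],0,0.2],[[0,0.01,0.8],0,0.2],[[0,0.01,1.0],0,0.2],[[0,0.01,1.1],0,0.2],[[0,0.01,1.2],0,0.2],[[0,0.01,1.2],0,0.2]]'; python3 -c "
from h import *
goto(.506,-.2076,.0382,-12.1)"
```

```text
time_s: 28.25
ee_pos: [0.506, -0.208, 0.0685]
eef_rot: [-3.142, 0.0, -0.212]
force: [0.1, 0.2, -2.0]
grip_width: 0.0393
from [ 0.506  -0.208   0.0685] rpy [-1.800e+02  2.000e-02 -1.213e+01] -> shift [-0.002 -0.007  0.606] twist -0.003 | t 28.25 F [ 0.1  0.2 -2. ] w 0.0393 q6 1.33
```

```bash
python3 -m creep '[[[0,0,0.1],0,0.2],[[0,0,0.22],0,0.2],[[0,0,0.34],0,0.2],[[0,0,0.45],0,0.2],[[0,0,0.53],0,0.2],[[0,0,0.57],0,0.2],[[0,0,0.57],0,0.2],[[0,0,0.57],0,0.2]]'; python3 -c "
from h import *
goto(.506,-.2076,.0382,-12.1)"
```

```text
time_s: 29.05
ee_pos: [0.5062, -0.2081, 0.0405]
eef_rot: [3.142, -0.0, -0.212]
force: [0.0, -0.9, -2.7]
grip_width: 0.0398
from [ 0.5062 -0.2081  0.0405] rpy [ 1.800e+02 -2.000e-02 -1.213e+01] -> shift [-0.006 -0.01   0.046] twist -0.004 | t 29.05 F [ 0.  -0.9 -2.7] w 0.0398 q6 1.33
```

```bash
python3 -m creep '[[[0,0,0.02],0,0.2],[[0,0,0.04],0,0.2],[[0,0,0.05],0,0.2],[[0,0,0.05],0,0.2]]'; python3 -c "
from h import *
goto(.506,-.2076,.0382,-12.1)"
```

```text
time_s: 29.45
ee_pos: [0.5062, -0.2081, 0.0382]
eef_rot: [3.141, -0.0, -0.212]
force: [-2.8, 1.3, 4.8]
grip_width: 0.0397
from [ 0.5062 -0.2081  0.0382] rpy [ 1.7999e+02 -1.0000e-02 -1.2130e+01] -> shift [-0.005 -0.009  0.001] twist -0.003 | t 29.45 F [-2.8  1.3  4.8] w 0.0397 q6 1.33
```

Contact came at the expected floor height (0.0382). I'll release, rise and retreat.

```bash
python3 -m creep '[[[0,0,0],0,0.5],[[0,0,0],0,0.7],[[0,0,0],0,0.7],[[0,0,-0.2],0,0.7],[[0,0,-0.5],0,0.7],[[0,0,-0.9],0,0.7],[[0,0,-1.3],0,0.7],[[0,0,-1.7],0,0.7],[[0,0,-2.0],0,0.7],[[0,0,-2.2],0,0.7]]' && python3 -m creep '[[[-0.3,-0.5,0],0,0.7],[[-0.6,-1.2,0],0,0.7],[[-1.0,-2.0,0],0,0.7],[[-1.4,-2.8,0],0,0.7],[[-1.8,-3.6,0],0,0.7],[[-2.0,-4.4,0],0,0.7],[[-2.0,-5.0,0],0,0.7],[[-2.0,-5.2,0],0,0.7],[[-2.0,-5.2,0],0,0.7],[[-2.0,-5.2,0],0,0.7]]'; python3 - <<'E'
from h import *
goto(.4,0,.15,-12)
for n in ('scene','top'): snap(n,8)
a=cv2.imread('pics/top8.png')[165:245,290:370]; b=cv2.imread('pics/scene8.png')[145:200,252:337]
a=cv2.resize(a,(400,400),interpolation=2); b=cv2.resize(b,(400,259),interpolation=2); b=cv2.copyMakeBorder(b,0,141,0,0,cv2.BORDER_CONSTANT)
cv2.imwrite('pics/c8.png',np.hstack([a,b]))
c=load("top",8); im=c["img"].astype(int)
ax=np.array([np.cos(np.radians(-12.1)),np.sin(np.radians(-12.1))]); ay=np.array([-ax[1],ax[0]]); o=np.array([.5388,-.2144])
m=((im[...,0]-im[...,2])>25).astype(np.uint8); m[:180]=0;m[228:]=0;m[:,:308]=0;m[:,350:]=0
k,l,st,ce=cv2.connectedComponentsWithStats(m)
for i in range(1,k):
    r=plane(c,ce[i],.05)[0][:2]-o; print(st[i],ce[i].round(1),"row",(r@ax*1000).round(1),(r@ay*1000).round(1))
P=cloud(c); Q=P.reshape(-1,3); q=Q[:,:2]-o
for s in (-33,33):
    k=(abs(q@ax-s/1e3)<.022)&(abs(q@ay)<.015); z=Q[k,2]; A=np.c_[q[k]@ax,q[k]@ay,np.ones(k.sum())]
    f_=np.linalg.lstsq(A,z,rcond=None)[0]; print(s,"top z",np.median(z).round(4),"tilt deg",np.degrees(f_[:2]).round(1))
E
```

```text
time_s: 30.45
ee_pos: [0.5064, -0.2082, 0.1497]
eef_rot: [3.141, -0.002, -0.212]
force: [1.0, 0.8, -0.2]
grip_width: 0.0657
time_s: 31.45
ee_pos: [0.4629, 0.0663, 0.1477]
eef_rot: [3.141, 0.0, -0.212]
force: [-0.1, 0.4, -0.2]
grip_width: 0.0659
from [0.4629 0.0663 0.1477] rpy [ 1.7998e+02  2.0000e-02 -1.2150e+01] -> shift [-0.951  1.561 -0.045] twist -0.018 | t 31.45 F [-0.1  0.4 -0.2] w 0.0659 q6 1.85
[328 192   4   5  11] [329.3 194.4] row 32.8 1.5
[324 212   5   4  14] [326.  213.5] row -32.7 0.2
-33 top z 0.0494 tilt deg [-0.5  0.1]
33 top z 0.0494 tilt deg [-1.5  0.1]
```

View pics/c8.png

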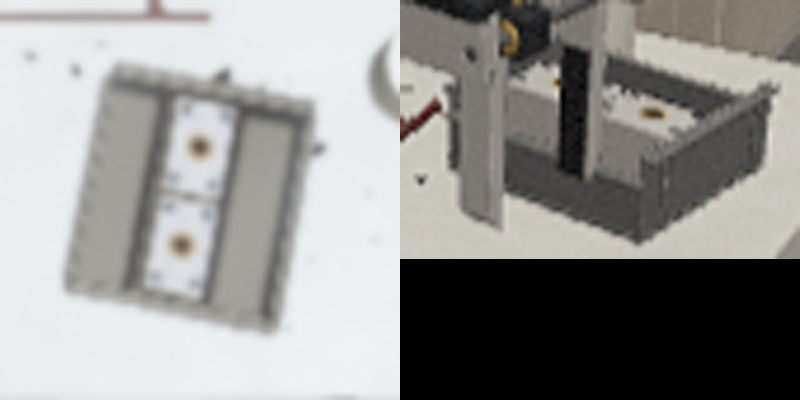

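View pics/scene8.png

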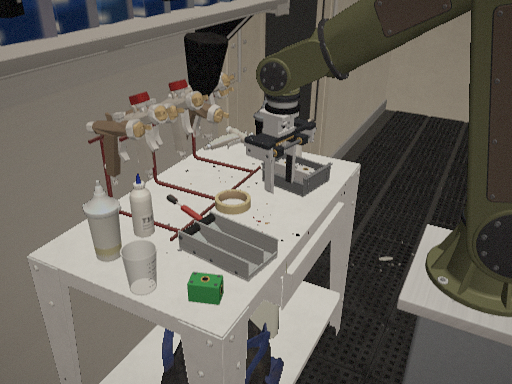

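In the top crop, both castings stand end to end between the rails at (329,194) and (326,213). Their tops are at z ≈ 49.4 mm, where 50 is expected. In the scene view the tray is empty, and the tape, label roll, cup and green look-alike are unmoved. The gripper is clear, so I'll hand in.

```bash
python3 -c "
from station import ctrl, telemetry
print(ctrl.hand_in()); o=telemetry.get_obs(); print(o['time_s'],o['force'])"
```

```text
the job is handed in; nothing more can be done
None
the job is handed in; nothing more can be done
```

Both castings are in the tote, end to end between the two rails and flat on the floor. I handed in at about 31.5 s of robot time, against the 72 s limit. Each casting was gripped by its ends in the tray, set down at (0.47, 0), regripped by its sides, lowered to light contact with the tote floor and released.

**Final checks**
- **Row position:** from the port rings in the top view, the castings sit at +32.8 and -32.7 mm along the row and 1.5 and 0.2 mm off its centreline. That leaves a gap of about 2 mm between them.
- **Flatness:** both tops measure 49.4 mm above the bench, where 50 mm is expected. The depth fit gives the far casting a 1.5° tilt, which I take for depth noise, since it touched down at exactly floor height.
- **Surroundings:** the tape roll, label roll, cup and green look-alike look unmoved. The force readings I took never exceeded about 15 N.

**Disagreements**
- **Tote position:** the estimates from the two cameras differed by a few mm. I used the top-view rails and end walls.
- **Far casting:** its ring reads about 1.5 mm sideways of where the robot released it, within the calibration error.
- **Final scene view:** the gripper partly hides the tote, so the last placing check rests mainly on the top camera.

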